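Blow out a staining jar on the gas station

ROBOT

A 7-joint arm with a two-finger parallel gripper is mounted at the origin on the work surface. World frame = base frame: x ahead of the robot, y to its left, z up, the work surface at z = 0. Lengths are in m, angles in rad, forces in N, time in s.
With the tool pointing down it reaches from about 0.425 to 0.875 m from the base axis. Payload 8.4 kg.
Tool frame: the origin (TCP) lies midway between the tips of the shut fingers; the grasp point (between the pads) lies 19 mm behind it; z points along the fingers, y is the line along which they close (so a half turn about z gives the same grasp; the last joint's range is limited). The gripper opens to 87 mm and grips with 3 to 60 N. Pads are 19 mm wide; open, the fingers measure 117 mm over their backs; the gripper's body (75 mm by 190 mm) begins 51 mm behind the grasp point.
Start: joints at [1.096, 0.333, 0.04, 1.465, -0.013, 1.343, -0.059], TCP at [0.239, -0.605, 0.189] pointing down, gripper open.
Joint ranges: [-2.58, 2.58], [-0.38, 2.09], [-1.3, 1.39], [0.25, 2.4], [-1.5, 4.64], [0.08, 2.09], [-2.65, 2.65]. Speed limits (rad/s): [2.22, 2.22, 2.79, 2.79, 3.14, 3.14, 3.14].

INTERFACE

Orientations are given as a unit quaternion [w, x, y, z].
In Python, from workcell import robot gives the robot as it stands. The module is installed in compiled form; this text tells all that it offers.
- The arm moves only by the tool carry_out, never from a script. Its argument "series" is a list of rows, each an object with "translation": the shift along the tool's x, y, z each as a share of 50 cm, from -1 to 1, a list of three; "rot": the turn, a rotation vector about the tool's x, y, z each as a share of 180 degrees, from -1 to 1, a list of three; "hand": the opening in per cent of the stroke, from 0 (shut) to 100 (fully open). A call has exactly 5 rows; each row is the pose to reach, as a shift and turn from the pose commanded when the call began, along the tool's axes at that moment, turning the shorter way round; what a row does not reach only later rows make up. A row lasts 1/12 s, in which the tool goes at most 41.7 mm and 7.16 degrees, less where a joint would pass 70% of its speed; a pose out of reach is approached as far as the arm can. A call with a number of a shift or a turn outside -1 to 1 is refused whole. A call with a gripper value outside its range is refused whole. The fingers move at their own pace and stop on an object; "newtons" is the grip in N (left out, the last holds). Time passes only in rows, so rows that repeat a pose let the fingers close, or fill a call up. It gives the time, the measured TCP pose, the force, the opening and the grip force at its end, in the units of the state.
- robot.state(): the state, without advancing time (a new reading comes with each control period).
- robot.get_image(name): name is "side" or "top"; returns a dict with "pixels" (420x560x3 uint8, red, green, blue), "range_z" (420x560 float32, m along the optical axis (not along the pixel's ray), 0 where there is no reading), "K" (3x3 intrinsics, pixels), "R" (3x3) and "t" (3): a world point X has camera coordinates R X + t. Camera axes: x right, y down, z forward; pixel columns grow to the right and rows downward; lengths in m; the calibration is good to about 2 mm. A picture is of the moment at which its call begins.
- robot.hand_in(): hands the job in; it is judged then, once.
The state is a dict: "time": time; "q": joint angles; "dq": joint speeds; "joint_efforts": joint torques, N m; "eef_pos": TCP position; "ee_rot": TCP orientation; "ft_force": force on the tool from outside, world axes, zero at the start; "wrist_torque": the same for the moment, N m; "grip_width": opening from 0.0 (shut) to 1.0 (fully open); "grip_force": force on a finger pad.
Only numpy, scipy, OpenCV 4.12 (cv2) and the standard library are available. Lean on these libraries where they do the work, as an engineer would, in place of code of your own. Each camera call takes 0.05 s, during which the arm holds its last target. There are 200 camera calls.

TASK

The blue square staining jar stands mouth-up on the bench: turn it over and set it mouth-down on the sprung platform of the white blow-out station, with the brass nozzle inside the jar's mouth. Then push the jar down so that it presses the platform halfway (12 mm of its 24 mm travel: the orange band just sunk out of sight, the green band still showing), never pushing it to its bottom stop, and keep it there: the program finishes while the robot is still holding the jar and platform down. Leave everything else on the bench where it is.

Things in the scene. Friction and masses are not known exactly. Their poses are not given: they have to be found in the camera images.
- jar: Blue plastic staining jar: a square open-topped cup, 48 x 48 mm outside and 62 mm tall, walls and floor 4 mm thick, 0.13 to 0.25 kg. Origin at the centre of the outside of its closed floor; +z runs from the floor to the open mouth (the mouth is 62 mm along +z); x and y are normal to its flat sides. It starts mouth-up and lies steadily on any flat side. It may start left or right of the robot's midline, and the station is then on the other side.
- station: White blow-out station, fixed to the bench: housing 130 x 130 mm, 45 mm high, with a sprung square platform on top and a brass gas nozzle through the platform's middle; a hose stub (16 mm thick, 22 mm long) sticks out of its +x side. Origin at the centre of the housing's underside on the bench, z up, x and y along its sides.
- platform (a joint): Travel of the station's sprung platform straight down, in m: 0 at rest (up), 0.024 at its bottom stop. A spring pushes it up: the push needed is about 5 N to start, 10.4 N at the halfway 0.012 and 16 N at the bottom; the jar's own weight does not move it.
- platform_top (a point): Centre of the upper face of the grey platform plate (86 x 86 mm, flat, with an 18 mm hole for the nozzle). 73 mm above the bench at rest; moves down with the platform. Below the plate are a green band and, under it, an orange band, each 12 mm high; at half travel the orange band has just sunk into the housing.
- nozzle_tip (a point): Top of the fixed brass nozzle, an upright pin 12 mm in diameter on the platform's centre; 86 mm above the bench (13 mm above the resting platform). The jar must stand with the nozzle inside its mouth (inside width 40 mm).
- reagent: Bystander: small amber bottle, 48 mm in diameter, 85 mm tall, near the midline beyond the jar and station. Origin at the centre of its underside.
- beaker: Bystander: clear glass beaker, 70 mm across the rim, 85 mm tall, far left. Origin at the centre of its underside.
- wash: Bystander: white bottle with red cap, 64 mm in diameter, 170 mm tall, far right. Origin at the centre of its underside.
- dishes: Bystander: stack of two white culture dishes, 90 mm in diameter, 30 mm high, near the midline between jar and station. Origin at the centre of the underside.
- slidebox: Bystander: yellow slide box, 90 x 130 x 35 mm high, far side left. Origin at the centre of its underside.
- rack: Bystander: orange tube rack, 70 x 150 x 45 mm high, far side right. Origin at the centre of its underside.
- driver: Bystander: red-handled screwdriver, 170 mm long, lying on the bench at the right. Origin on its underside near its middle.
Not all that is in view belongs to the job. There is more than one size of the jar; the one meant has the size given above. Leave any purple look-alike of the station alone.

How it is judged:
By the outcome, as a careful person would: the job done as asked, in the order asked, and still so for the second after the job is handed in, while the arm keeps its last pose, push and grip.
It also fails if it takes over 54 s, if anything falls off the work surface, if the arm or the gripper's body presses on something with over 40 N, if the wrist force passes 120 N, or if a joint passes its speed limit or range.

## Working session

There is one attempt and no reset: what is moved stays moved. The work goes in short steps, Python scripts to look and compute and a tool call to move; the robot and the scene stay as the last step left them, time stands still between calls to the robot, and variables do not carry over. Pictures are saved under pics/ and viewed, at most 10 in all, crops included, and the job is handed in when it is done.

Besides the shell and the picture viewer there is one more tool, called as name([rows], argument=value, ...), one row to a line, values as JSON. carry_out: Moves the arm, as the interface text tells. Shift numbers are shares of 50 cm and turn numbers shares of 180 degrees, none past 1 either way. Its arguments: {"type":"object","properties":{"series":{"type":"array","items":{"type":"object","properties":{"translation":{"type":"array","items":{"type":"number","minimum":-1,"maximum":1}},"rot":{"type":"array","items":{"type":"number","minimum":-1,"maximum":1}},"hand":{"type":"number"}}}},"newtons":{"type":"number"}},"required":["series"]}

```bash
mkdir -p pics
cat > h.py <<'E'
from workcell import robot
import numpy as np, cv2
from scipy.spatial.transform import Rotation as Ro
def snap(name,fn=None):
    d=robot.get_image(name)
    if fn: cv2.imwrite('pics/'+fn,cv2.cvtColor(d['pixels'],cv2.COLOR_RGB2BGR))
    return d
def cloud(d):
    h,w=d['range_z'].shape; v,u=np.mgrid[:h,:w]; z=d['range_z']; K=d['K']
    c=np.stack([(u-K[0,2])/K[0,0]*z,(v-K[1,2])/K[1,1]*z,z],-1)
    return (c-d['t'])@d['R']
def st():
    s=robot.state()
    for k in('time','q','eef_pos','ee_rot','ft_force','grip_width','grip_force'): print(k,np.round(s[k],4))
    return s
E
python3 - <<'E'
from h import *
st()
for n in('top','side'):
    d=snap(n,n+'1.png'); print(n,d['K'].round(1).tolist(),d['R'].round(3).tolist(),d['t'].round(3))
    np.savez('pics/'+n+'1.npz',**d)
E
```

```text
time 0.0
q [ 1.0958  0.3339  0.0399  1.4663 -0.0134  1.3433 -0.0585]
eef_pos [ 0.2383 -0.6042  0.1879]
ee_rot [-8.000e-04  9.824e-01  1.868e-01 -2.000e-04]
ft_force [ 0.1841 -0.4021 -0.4334]
grip_width 0.9985
grip_force 0.0
top [[442.0, 0.0, 273.7], [0.0, 442.0, 214.2], [0.0, 0.0, 1.0]] [[0.049, -0.999, -0.001], [-0.978, -0.048, -0.202], [0.201, 0.01, -0.979]] [-0.042  0.506  1.126]
side [[470.4, 0.0, 279.0], [0.0, 470.4, 216.1], [0.0, 0.0, 1.0]] [[-0.828, -0.56, -0.014], [-0.392, 0.597, -0.7], [0.401, -0.574, -0.714]] [0.423 0.281 1.007]
```

View pics/top1.png

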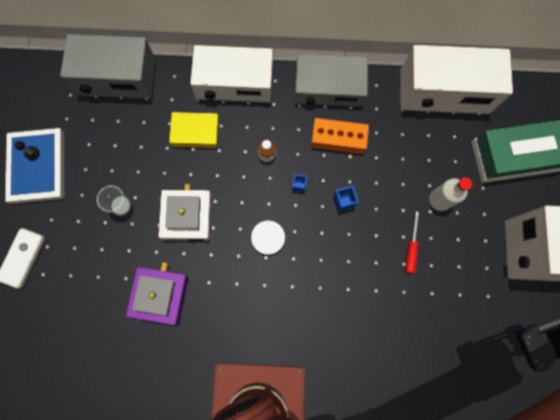

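View pics/side1.png

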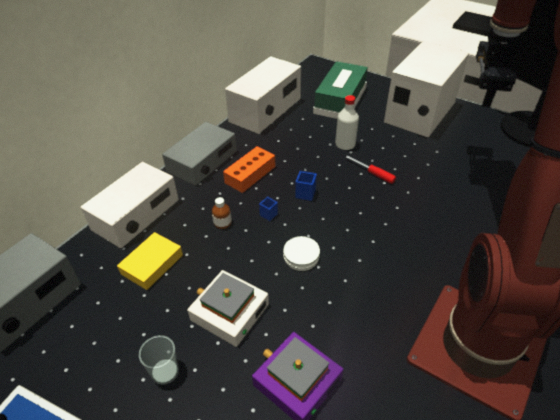

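Top view: the full-size jar is at about (346,198), with a smaller look-alike at (300,183). The white station is at (185,214) with its hose up (+x away from the robot), the dishes at (268,238) and the purple look-alike at (157,296).

Run:
```python
from h import *
for n,boxes in(('top',dict(jar=(325,178,368,218),small=(288,170,312,196),plat=(155,185,215,245))),('side',dict(jar=(290,165,325,205),plat=(185,268,272,345)))):
    d=np.load(f'pics/{n}1.npz'); P=cloud(d); rgb=d['pixels'].astype(int)
    for k,(a,b,c,e) in boxes.items():
        p=P[b:e,a:c].reshape(-1,3); q=rgb[b:e,a:c].reshape(-1,3)
        if k!='plat':
            m=(q[:,2]>q[:,0]+40)&(q[:,2]>60); zt=np.percentile(p[m,2],97); m&=p[:,2]>zt-.008
        else:
            m=(p[:,2]>.066)&(p[:,2]<.08); zt=0
        r=cv2.minAreaRect(p[m,:2].astype(np.float32)*1000); print(n,k,m.sum(),zt,p[m].mean(0).round(4),r)
        if k=='plat':
            m=(p[:,2]>.038)&(p[:,2]<.052);print('  housing',cv2.minAreaRect(p[m,:2].astype(np.float32)*1000))
            m=(q[:,0]>q[:,2]+50)&(p[:,2]>.075);print('  nozzle',m.sum(),p[m].mean(0))
```

```text
top jar 118 0.06551870227794723 [ 0.561  -0.2069  0.072 ] ((438.641845703125, -115.17686462402344), (63.27722930908203, 373.8101806640625), 53.383121490478516)
top small 63 0.0476870970497435 [ 0.604  -0.0825  0.0449] ((603.4855346679688, -81.94398498535156), (34.73727798461914, 35.83723068237305), 85.0431900024414)
top plat 1043 0 [0.4975 0.2236 0.0735] ((497.4547119140625, 224.3182830810547), (86.59793090820312, 87.18601989746094), 2.9221720695495605)
  housing ((497.5762939453125, 223.7244873046875), (130.3005828857422, 131.60260009765625), 2.336972951889038)
  nozzle 21 [0.49739079 0.22316652 0.08549593]
side jar 121 0.06388482846712575 [ 0.5442 -0.178   0.0892] ((327.98883056640625, 212.12635803222656), (52.03141784667969, 1023.2088623046875), 29.040283203125)
side plat 1331 0 [0.4949 0.2266 0.0729] ((496.57958984375, 224.2445068359375), (88.92131042480469, 88.6527328491211), 2.3891282081604004)
  housing ((496.0015563964844, 224.90609741210938), (130.56307983398438, 131.53060913085938), 2.0160696506500244)
  nozzle 26 [0.47811709 0.24146809 0.11682682]
```

Run:
```python
from h import *
for n,(a,b,c,e) in(('top',(325,178,368,218)),('side',(290,165,325,205))):
    d=np.load(f'pics/{n}1.npz'); P=cloud(d); rgb=d['pixels'].astype(int)
    p=P[b:e,a:c].reshape(-1,3); q=rgb[b:e,a:c].reshape(-1,3)
    m=(q[:,2]>q[:,0]+40)&(q[:,2]>60)&(p[:,2]>.054)&(p[:,2]<.07)
    print(n,m.sum(),p[m].mean(0),cv2.minAreaRect(p[m,:2].astype(np.float32)*1000))
    # ray method: colour mask outline on z=0.062 plane
    M=((rgb[...,2]>rgb[...,0]+40)&(rgb[...,2]>60))
s=robot.state(); 
w,x,y,z=s['ee_rot']; print(Ro.from_quat([x,y,z,w]).as_matrix().round(3))
```

```text
top 134 [ 0.56247414 -0.20776524  0.06142825] ((563.136962890625, -208.79017639160156), (49.36165237426758, 48.341766357421875), 17.313833236694336)
side 136 [ 0.56046842 -0.20582583  0.05990553] ((561.9264526367188, -207.4970245361328), (48.857521057128906, 54.308719635009766), 18.461557388305664)
[[ 0.93   0.367 -0.001]
 [ 0.367 -0.93   0.001]
 [-0.    -0.002 -1.   ]]
```

```bash
cat >> h.py <<'E'
def pose():
    s=robot.state(); w,x,y,z=s['ee_rot']; return np.array(s['eef_pos']),Ro.from_quat([x,y,z,w])
def tool(head,pitch):
    """tool pointing `pitch` deg below horizontal along yaw `head`, y horizontal; x upward/forward"""
    h,p=np.radians([head,pitch]); z=np.array([np.cos(p)*np.cos(h),np.cos(p)*np.sin(h),-np.sin(p)])
    y=np.array([np.sin(h),-np.cos(h),0]); return Ro.from_matrix(np.stack([np.cross(y,z),y,z],1))
def plan(*goals,step=.17,ang=30):
    """goals (pos, R): prints per-call translation & rot numbers, call by call"""
    p,R=pose()
    for gp,gR in goals:
        gp=np.array(gp); rv=(R.inv()*gR).as_rotvec()
        n=max(1,int(np.ceil(max(np.linalg.norm(gp-p)/step,np.degrees(np.linalg.norm(rv))/ang)-.02)))
        p0,R0=p,R
        for i in range(1,n+1):
            q,Q=p0+(gp-p0)*i/n,R0*Ro.from_rotvec(rv*i/n)
            t=(R.inv().apply(q-p)/.5).round(3); r=((R.inv()*Q).as_rotvec()/np.pi).round(3)
            print('call',t.tolist(),r.tolist()); p,R=p+R.apply(t*.5),R*Ro.from_rotvec(r*np.pi)
        print('--',p.round(4))
E
python3 - <<'E'
from h import *
D=tool(17.5,90); print(D.as_matrix().round(3).tolist())
plan(([.5625,-.208,.2],D),([.5625,-.208,.12],D))
d=np.load('pics/top1.npz');P=cloud(d)
for n,(u,v) in dict(dish=(268,238),wash=(450,195),reag=(266,150),beak=(115,202),purp=(153,296)).items(): print(n,P[v,u].round(3))
E
```

```text
[[0.954, 0.301, 0.0], [0.301, -0.954, 0.0], [0.0, 0.0, -1.0]]
call [0.298, -0.166, -0.008] [-0.0, 0.0, 0.007]
call [0.294, -0.173, -0.008] [-0.0, 0.0, 0.008]
call [0.29, -0.181, -0.007] [-0.0, 0.0, 0.007]
-- [ 0.5624 -0.2078  0.1998]
call [-0.0, 0.001, 0.16] [-0.0, 0.0, 0.0]
-- [ 0.5625 -0.2081  0.1198]
dish [ 0.446 -0.005  0.026]
wash [ 0.565 -0.462  0.117]
reag [0.681 0.012 0.066]
beak [0.53  0.428 0.004]
purp [0.278 0.273 0.085]
```

carry_out([
  {"translation":[0.298,-0.166,-0.008],"rot":[0,0,0.007],"hand":100},
  {"translation":[0.298,-0.166,-0.008],"rot":[0,0,0.007],"hand":100},
  {"translation":[0.298,-0.166,-0.008],"rot":[0,0,0.007],"hand":100},
  {"translation":[0.298,-0.166,-0.008],"rot":[0,0,0.007],"hand":100},
  {"translation":[0.298,-0.166,-0.008],"rot":[0,0,0.007],"hand":100},
], newtons=25)

```text
time: 0.52
eef_pos: [0.3535, -0.4655, 0.1929]
ee_rot: [-0.001, 0.983, 0.181, 0.002]
ft_force: [1.2, 0.5, 0.2]
grip_width: 1.0
grip_force: 0.0
```

carry_out([
  {"translation":[0.294,-0.173,-0.008],"rot":[0,0,0.008],"hand":100},
  {"translation":[0.294,-0.173,-0.008],"rot":[0,0,0.008],"hand":100},
  {"translation":[0.294,-0.173,-0.008],"rot":[0,0,0.008],"hand":100},
  {"translation":[0.294,-0.173,-0.008],"rot":[0,0,0.008],"hand":100},
  {"translation":[0.294,-0.173,-0.008],"rot":[0,0,0.008],"hand":100},
])

```text
time: 0.93
eef_pos: [0.4603, -0.3326, 0.1968]
ee_rot: [-0.001, 0.986, 0.169, 0.001]
ft_force: [0.7, 0.7, -0.4]
grip_width: 1.0
grip_force: 0.0
```

carry_out([
  {"translation":[0.29,-0.181,-0.007],"rot":[0,0,0.007],"hand":100},
  {"translation":[0.29,-0.181,-0.007],"rot":[0,0,0.007],"hand":100},
  {"translation":[0.29,-0.181,-0.007],"rot":[0,0,0.007],"hand":100},
  {"translation":[0.29,-0.181,-0.007],"rot":[0,0,0.007],"hand":100},
  {"translation":[0.29,-0.181,-0.007],"rot":[0,0,0.007],"hand":100},
])

```text
time: 1.35
eef_pos: [0.5669, -0.1995, 0.2]
ee_rot: [-0.002, 0.987, 0.158, 0.001]
ft_force: [-0.5, 1.9, -0.5]
grip_width: 1.001
grip_force: 0.0
```

carry_out([
  {"translation":[0,0.001,0.16],"rot":[0,0,0],"hand":100},
  {"translation":[0,0.001,0.16],"rot":[0,0,0],"hand":100},
  {"translation":[0,0.001,0.16],"rot":[0,0,0],"hand":100},
  {"translation":[0,0.001,0.16],"rot":[0,0,0],"hand":100},
  {"translation":[0,0.001,0.16],"rot":[0,0,0],"hand":100},
])

```text
time: 1.77
eef_pos: [0.5634, -0.2094, 0.1221]
ee_rot: [0.0, 0.988, 0.152, 0.001]
ft_force: [0.2, -0.9, 1.0]
grip_width: 1.001
grip_force: 0.0
```

Run:
```python
from h import *
st()
D=tool(17.5,90); plan(([.5625,-.208,.027],D))
snap('side','side2.png')
```

```text
time 1.7667
q [ 0.5059  0.2926 -0.2697  1.6641  0.0828  1.1946 -1.0478]
eef_pos [ 0.5634 -0.2094  0.1221]
ee_rot [3.000e-04 9.883e-01 1.525e-01 6.000e-04]
ft_force [ 0.1509 -0.9214  0.9717]
grip_width 1.0005
grip_force 0.0
call [-0.001, -0.003, 0.19] [0.0, -0.0, 0.0]
-- [ 0.5626 -0.2081  0.0271]
```

View pics/side2.png

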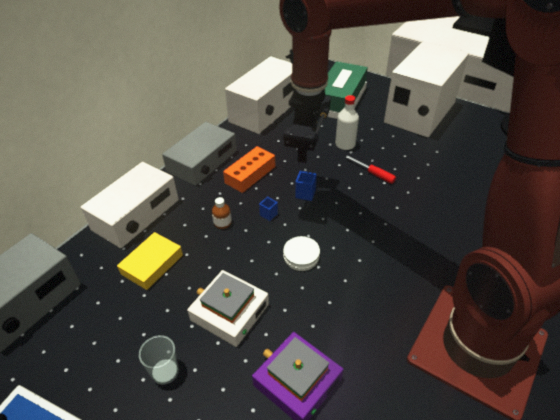

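The side view shows the gripper directly above the jar: fingers at about (303,150), jar at (306,185). Next I descend and grip.

carry_out([
  {"translation":[-0.001,-0.003,0.05],"rot":[0,0,0],"hand":100},
  {"translation":[-0.001,-0.003,0.1],"rot":[0,0,0],"hand":100},
  {"translation":[-0.001,-0.003,0.15],"rot":[0,0,0],"hand":100},
  {"translation":[-0.001,-0.003,0.19],"rot":[0,0,0],"hand":100},
  {"translation":[-0.001,-0.003,0.19],"rot":[0,0,0],"hand":100},
])

```text
time: 2.23
eef_pos: [0.5606, -0.2074, 0.0236]
ee_rot: [-0.001, 0.988, 0.153, -0.001]
ft_force: [-2.1, 0.4, -0.3]
grip_width: 1.001
grip_force: 0.0
```

carry_out([
  {"translation":[0,0,0],"rot":[0,0,0],"hand":40},
  {"translation":[0,0,0],"rot":[0,0,0],"hand":40},
  {"translation":[0,0,0],"rot":[0,0,0],"hand":40},
  {"translation":[0,0,0],"rot":[0,0,0],"hand":40},
  {"translation":[0,0,0],"rot":[0,0,0],"hand":40},
], newtons=25)

```text
time: 2.65
eef_pos: [0.5626, -0.2077, 0.0266]
ee_rot: [0.0, 0.988, 0.153, 0.001]
ft_force: [0.0, -0.3, 0.1]
grip_width: 0.707
grip_force: 0.0
```

carry_out([
  {"translation":[0,0,0],"rot":[0,0,0],"hand":40},
  {"translation":[0,0,0],"rot":[0,0,0],"hand":40},
  {"translation":[0,0,0],"rot":[0,0,0],"hand":40},
  {"translation":[0,0,0],"rot":[0,0,0],"hand":40},
  {"translation":[0,0,0],"rot":[0,0,0],"hand":40},
])

```text
time: 3.07
eef_pos: [0.5622, -0.2077, 0.0256]
ee_rot: [0.0, 0.988, 0.153, 0.0]
ft_force: [-0.1, -0.7, 3.3]
grip_width: 0.545
grip_force: 25.0
```

Run:
```python
from h import *
st()
p,R=pose()
# lift grasp point to z=.16 then tilt about it, then lower (grasp point = TCP -19mm z)
D=tool(17.5,90)
g=np.array([.545,-.214,.17])
goals=[([.5625,-.208,.12],D)]
for pt in (60,30): 
    T=tool(17.5,pt); goals.append((g+T.apply([0,0,.019]),T))
plan(*goals)
```

```text
time 3.0667
q [ 0.4958  0.3825 -0.2629  1.76    0.1148  1.0134 -1.0741]
eef_pos [ 0.5622 -0.2077  0.0256]
ee_rot [2.000e-04 9.883e-01 1.526e-01 3.000e-04]
ft_force [-0.0831 -0.6668  3.2723]
grip_width 0.5449
grip_force 24.9911
call [0.001, 0.001, -0.189] [0.0, -0.0, 0.0]
-- [ 0.5627 -0.208   0.1201]
call [-0.018, 0.001, -0.067] [0.0, 0.167, 0.0]
-- [ 0.5543 -0.2112  0.1536]
call [0.019, -0.0, -0.005] [-0.0, 0.166, 0.0]
-- [ 0.5609 -0.2091  0.1605]
```

Run:
```python
from h import *
g=np.array([.46,-.17,.19])
goals=[([.5625,-.208,.15],tool(17.5,90)),([.46,-.17,.17],tool(75,90))]
for pt in (60,25): 
    T=tool(75,pt); goals.append((g+T.apply([0,0,.019]),T))
plan(*goals)
```

```text
call [0.001, 0.001, -0.249] [0.0, -0.0, 0.0]
-- [ 0.5627 -0.208   0.1501]
call [-0.086, -0.067, -0.02] [0.0, -0.0, -0.16]
call [-0.044, -0.101, -0.02] [0.0, -0.0, -0.159]
-- [ 0.4599 -0.1701  0.17  ]
call [0.019, 0.0, -0.007] [0.0, 0.167, -0.0]
-- [ 0.4623 -0.1609  0.1735]
call [0.011, 0.0, -0.003] [0.0, 0.097, 0.0]
call [0.012, 0.0, -0.0] [0.0, 0.097, 0.0]
-- [ 0.4644 -0.1531  0.182 ]
```

carry_out([
  {"translation":[0,0,-0.08],"rot":[0,0,0],"hand":40},
  {"translation":[0,0,-0.16],"rot":[0,0,0],"hand":40},
  {"translation":[0,0,-0.22],"rot":[0,0,0],"hand":40},
  {"translation":[0,0,-0.25],"rot":[0,0,0],"hand":40},
  {"translation":[0,0,-0.25],"rot":[0,0,0],"hand":40},
], newtons=35)

```text
time: 3.48
eef_pos: [0.5638, -0.2077, 0.1542]
ee_rot: [0.001, 0.988, 0.153, 0.003]
ft_force: [0.2, -0.6, -2.0]
grip_width: 0.535
grip_force: 35.0
```

carry_out([
  {"translation":[-0.086,-0.067,-0.02],"rot":[0,0,-0.16],"hand":40},
  {"translation":[-0.086,-0.067,-0.02],"rot":[0,0,-0.16],"hand":40},
  {"translation":[-0.086,-0.067,-0.02],"rot":[0,0,-0.16],"hand":40},
  {"translation":[-0.086,-0.067,-0.02],"rot":[0,0,-0.16],"hand":40},
  {"translation":[-0.086,-0.067,-0.02],"rot":[0,0,-0.16],"hand":40},
])

```text
time: 3.9
eef_pos: [0.5096, -0.1881, 0.1587]
ee_rot: [-0.001, 0.918, 0.397, -0.001]
ft_force: [0.7, -0.3, -1.9]
grip_width: 0.54
grip_force: 35.0
```

carry_out([
  {"translation":[-0.044,-0.101,-0.02],"rot":[0,0,-0.159],"hand":40},
  {"translation":[-0.044,-0.101,-0.02],"rot":[0,0,-0.159],"hand":40},
  {"translation":[-0.044,-0.101,-0.02],"rot":[0,0,-0.159],"hand":40},
  {"translation":[-0.044,-0.101,-0.02],"rot":[0,0,-0.159],"hand":40},
  {"translation":[-0.044,-0.101,-0.02],"rot":[0,0,-0.159],"hand":40},
])

```text
time: 4.32
eef_pos: [0.4584, -0.1693, 0.1693]
ee_rot: [-0.001, 0.793, 0.609, -0.0]
ft_force: [-0.4, 0.2, -2.7]
grip_width: 0.534
grip_force: 35.0
```

carry_out([
  {"translation":[0.019,0,-0.007],"rot":[0,0.167,0],"hand":40},
  {"translation":[0.019,0,-0.007],"rot":[0,0.167,0],"hand":40},
  {"translation":[0.019,0,-0.007],"rot":[0,0.167,0],"hand":40},
  {"translation":[0.019,0,-0.007],"rot":[0,0.167,0],"hand":40},
  {"translation":[0.019,0,-0.007],"rot":[0,0.167,0],"hand":40},
])

```text
time: 4.73
eef_pos: [0.4596, -0.1645, 0.1712]
ee_rot: [-0.161, 0.77, 0.581, 0.207]
ft_force: [-1.7, -0.7, -3.7]
grip_width: 0.541
grip_force: 35.0
```

Run:
```python
from h import *
st(); p,R=pose(); print(R.as_matrix().round(3).tolist())
```

```text
time 4.7333
q [ 0.8279  0.1832 -0.2011  1.8093 -0.4665  1.3784  0.4914]
eef_pos [ 0.4596 -0.1645  0.1712]
ee_rot [-0.161   0.7705  0.5809  0.2074]
ft_force [-1.6707 -0.7442 -3.6766]
grip_width 0.5414
grip_force 34.9708
[[0.239, 0.962, 0.132], [0.828, -0.273, 0.489], [0.507, -0.007, -0.862]]
```

Run:
```python
from h import *
goals=[]
for pt,z in ((18,.19),(18,.10),(18,.0385)): 
    T=tool(75,pt); goals.append((np.array([.46,-.17,z])+T.apply([0,0,.019]),T))
plan(*goals)
```

```text
call [0.018, 0.002, -0.005] [0.001, 0.115, -0.002]
call [0.018, 0.001, 0.002] [0.001, 0.116, -0.003]
-- [ 0.4646 -0.1524  0.1843]
call [-0.172, 0.0, 0.056] [0.0, -0.0, 0.0]
-- [ 0.4647 -0.1524  0.0939]
call [-0.117, -0.0, 0.038] [0.0, -0.0, 0.0]
-- [ 0.4648 -0.1524  0.0324]
```

carry_out([
  {"translation":[0.018,0.002,-0.005],"rot":[0.001,0.115,-0.002],"hand":40},
  {"translation":[0.018,0.002,-0.005],"rot":[0.001,0.115,-0.002],"hand":40},
  {"translation":[0.018,0.002,-0.005],"rot":[0.001,0.115,-0.002],"hand":40},
  {"translation":[0.018,0.002,-0.005],"rot":[0.001,0.115,-0.002],"hand":40},
  {"translation":[0.018,0.002,-0.005],"rot":[0.001,0.115,-0.002],"hand":40},
])

```text
time: 5.15
eef_pos: [0.4633, -0.1549, 0.1779]
ee_rot: [-0.264, 0.717, 0.549, 0.338]
ft_force: [0.1, 0.2, -1.3]
grip_width: 0.54
grip_force: 35.0
```

carry_out([
  {"translation":[0.018,0.001,0.002],"rot":[0.001,0.116,-0.003],"hand":40},
  {"translation":[0.018,0.001,0.002],"rot":[0.001,0.116,-0.003],"hand":40},
  {"translation":[0.018,0.001,0.002],"rot":[0.001,0.116,-0.003],"hand":40},
  {"translation":[0.018,0.001,0.002],"rot":[0.001,0.116,-0.003],"hand":40},
  {"translation":[0.018,0.001,0.002],"rot":[0.001,0.116,-0.003],"hand":40},
])

```text
time: 5.57
eef_pos: [0.4663, -0.1474, 0.1856]
ee_rot: [-0.358, 0.64, 0.499, 0.462]
ft_force: [1.3, -0.2, -0.8]
grip_width: 0.542
grip_force: 35.0
```

Run:
```python
from h import *
st()
T=tool(75,18)
plan(*[(np.array([.46,-.17,z])+T.apply([0,0,.019]),T) for z in (.1,.0385)])
snap('side','side3.png')
```

```text
time 5.5667
q [ 1.0372  0.5947 -0.2013  1.7177 -0.8307  1.7137  0.8598]
eef_pos [ 0.4663 -0.1474  0.1856]
ee_rot [-0.3581  0.6396  0.4993  0.4619]
ft_force [ 1.3182 -0.2334 -0.8279]
grip_width 0.5415
grip_force 34.9796
call [-0.177, -0.001, 0.048] [-0.004, 0.003, 0.002]
-- [ 0.4648 -0.1524  0.094 ]
call [-0.117, -0.0, 0.038] [-0.0, -0.0, 0.0]
-- [ 0.4648 -0.1524  0.0325]
```

View pics/side3.png

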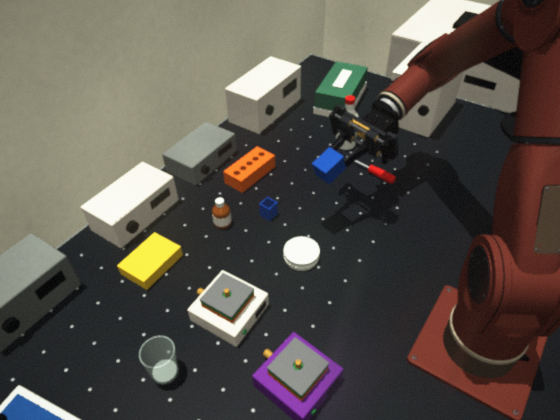

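The jar at (329,163) is tilted with its closed floor forward, and the gripper and wrist are clear of everything. I lower it next.

carry_out([
  {"translation":[-0.06,0,0.016],"rot":[0,0,0],"hand":40},
  {"translation":[-0.12,0,0.032],"rot":[0,0,0],"hand":40},
  {"translation":[-0.177,-0.001,0.048],"rot":[-0.004,0.003,0.002],"hand":40},
  {"translation":[-0.177,-0.001,0.048],"rot":[-0.004,0.003,0.002],"hand":40},
  {"translation":[-0.177,-0.001,0.048],"rot":[-0.004,0.003,0.002],"hand":40},
])

```text
time: 6.03
eef_pos: [0.4659, -0.1526, 0.0971]
ee_rot: [-0.356, 0.64, 0.495, 0.468]
ft_force: [0.2, -0.8, -1.4]
grip_width: 0.538
grip_force: 35.0
```

Run:
```python
from h import *
st()
T=tool(75,18)
plan(*[(np.array([.46,-.17,z])+T.apply([0,0,.019]),T) for z in (.0385,)])
```

```text
time 6.0333
q [ 1.0375  0.7345 -0.1866  1.723  -0.8064  1.6228  0.9699]
eef_pos [ 0.4659 -0.1526  0.0971]
ee_rot [-0.3561  0.6401  0.4946  0.4678]
ft_force [ 0.181  -0.7756 -1.3614]
grip_width 0.5383
grip_force 34.9798
call [-0.123, -0.003, 0.039] [0.0, -0.0, 0.002]
-- [ 0.4648 -0.1528  0.0326]
```

carry_out([
  {"translation":[-0.04,-0.001,0.013],"rot":[0,0,0],"hand":40},
  {"translation":[-0.08,-0.002,0.026],"rot":[0,0,0],"hand":40},
  {"translation":[-0.11,-0.003,0.035],"rot":[0,0,0.002],"hand":40},
  {"translation":[-0.123,-0.003,0.039],"rot":[0,0,0.002],"hand":40},
  {"translation":[-0.123,-0.003,0.039],"rot":[0,0,0.002],"hand":40},
])

```text
time: 6.45
eef_pos: [0.465, -0.1534, 0.0322]
ee_rot: [-0.357, 0.641, 0.492, 0.467]
ft_force: [-0.2, 0.7, -1.2]
grip_width: 0.541
grip_force: 35.0
```

carry_out([
  {"translation":[0,0,0],"rot":[0,0,0],"hand":100},
  {"translation":[0,0,0],"rot":[0,0,0],"hand":100},
  {"translation":[0,0,0],"rot":[0,0,0],"hand":100},
  {"translation":[0,0,0],"rot":[0,0,0],"hand":100},
  {"translation":[0,0,0],"rot":[0,0,0],"hand":100},
])

```text
time: 6.87
eef_pos: [0.4643, -0.1533, 0.0313]
ee_rot: [-0.358, 0.641, 0.492, 0.468]
ft_force: [-0.2, 0.1, 0.6]
grip_width: 0.834
grip_force: 0.0
```

carry_out([
  {"translation":[0.04,0,-0.12],"rot":[0,0,0],"hand":100},
  {"translation":[0.04,0,-0.12],"rot":[0,0,0],"hand":100},
  {"translation":[0.06,0,-0.18],"rot":[0,0,0],"hand":100},
  {"translation":[0.12,0,-0.2],"rot":[0,0,0],"hand":100},
  {"translation":[0.2,0,-0.2],"rot":[0,0,0],"hand":100},
])

```text
time: 7.28
eef_pos: [0.446, -0.2186, 0.1558]
ee_rot: [-0.358, 0.643, 0.489, 0.468]
ft_force: [0.1, -0.7, 1.2]
grip_width: 0.997
grip_force: 0.0
```

```bash
python3 - <<'E'
from h import *
st()
for n in('top','side'):
    d=snap(n,n+'4.png'); P=cloud(d); rgb=d['pixels'].astype(int)
    m=(rgb[...,2]>rgb[...,0]+40)&(rgb[...,2]>60)&(P[...,2]>.015)&(P[...,2]<.09)&(abs(P[...,0]-.47)<.1)&(abs(P[...,1]+.16)<.1)
    p=P[m]; q=p[p[:,2]>.04]; print(n,m.sum(),p.mean(0),p[:,2].max()); 
    if len(q)>5: print(' top face',len(q),q.mean(0),cv2.minAreaRect(q[:,:2].astype(np.float32)*1000))
    v,u=np.where(m); print(u.mean(),v.mean())
E
python3 -c "
import cv2,numpy as np
a=cv2.imread('pics/top4.png')[120:300,240:440];b=cv2.imread('pics/side4.png')[90:270,240:440]
cv2.imwrite('pics/c4.png',cv2.resize(np.hstack([a,b]),(800,360),interpolation=cv2.INTER_CUBIC))"
```

```text
time 7.2833
q [ 1.0894  0.7064 -0.1506  1.6054 -0.7837  1.7787  0.8994]
eef_pos [ 0.446  -0.2186  0.1558]
ee_rot [-0.3577  0.6434  0.4891  0.4678]
ft_force [ 0.1069 -0.7309  1.2379]
grip_width 0.997
grip_force 0.0
top 467 [ 0.45998296 -0.17031262  0.04670502] 0.05438818027921011
 top face 432 [ 0.46132437 -0.17103601  0.04814202] ((461.86004638671875, -171.46412658691406), (62.10048294067383, 48.25550842285156), 73.46186828613281)
330.6381156316917 234.71092077087795
side 533 [ 0.45588978 -0.16328801  0.04014355] 0.053258188635304585
 top face 345 [ 0.45916799 -0.16799305  0.04710499] ((460.87786865234375, -170.30218505859375), (65.7177734375, 50.74015426635742), 75.97010803222656)
330.0412757973734 207.390243902439
```

View pics/c4.png

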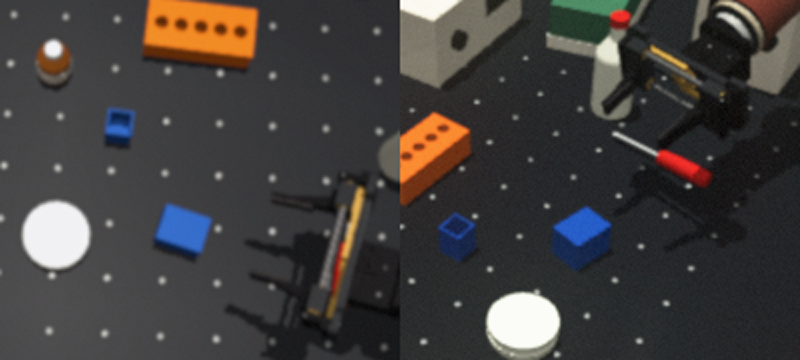

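The crops show the jar lying on its side, clear of its neighbours, at about (330,235) in the top view. Its closed floor faces the dishes and its mouth faces −y, as intended. Next comes the regrasp from above, with the tool leaning 20°.

Run:
```python
from h import *
g=np.array([.4615,-.171,.028]); T=tool(74.5,110); z=T.apply([0,0,1])
plan((g-.14*z+[0,0,.05],T),(g-.05*z,T),(g+.019*z,T))
```

```text
call [0.037, 0.001, 0.037] [0.0, -0.128, 0.001]
call [0.049, 0.0, 0.02] [0.001, -0.128, 0.001]
call [0.053, 0.0, -0.001] [-0.0, -0.128, 0.001]
call [0.049, 0.001, -0.021] [-0.0, -0.127, 0.001]
-- [ 0.4745 -0.1248  0.2093]
call [0.033, -0.0, 0.274] [-0.0, -0.0, -0.0]
-- [ 0.4661 -0.1548  0.0749]
call [0.0, -0.0, 0.138] [-0.0, -0.0, -0.0]
-- [ 0.4598 -0.1775  0.0101]
```

carry_out([
  {"translation":[0.06,0.001,0.03],"rot":[0,-0.128,0.001],"hand":100},
  {"translation":[0.06,0.001,0.03],"rot":[0,-0.128,0.001],"hand":100},
  {"translation":[0.037,0.001,0.037],"rot":[0,-0.128,0.001],"hand":100},
  {"translation":[0.037,0.001,0.037],"rot":[0,-0.128,0.001],"hand":100},
  {"translation":[0.037,0.001,0.037],"rot":[0,-0.128,0.001],"hand":100},
])

```text
time: 7.8
eef_pos: [0.4547, -0.1916, 0.1706]
ee_rot: [-0.252, 0.722, 0.554, 0.33]
ft_force: [0.0, 0.3, 0.4]
grip_width: 1.001
grip_force: 0.0
```

carry_out([
  {"translation":[0.049,0,0.02],"rot":[0.001,-0.128,0.001],"hand":100},
  {"translation":[0.049,0,0.02],"rot":[0.001,-0.128,0.001],"hand":100},
  {"translation":[0.049,0,0.02],"rot":[0.001,-0.128,0.001],"hand":100},
  {"translation":[0.049,0,0.02],"rot":[0.001,-0.128,0.001],"hand":100},
  {"translation":[0.049,0,0.02],"rot":[0.001,-0.128,0.001],"hand":100},
])

```text
time: 8.22
eef_pos: [0.4602, -0.1685, 0.1811]
ee_rot: [-0.141, 0.773, 0.592, 0.178]
ft_force: [-0.5, -0.1, -0.1]
grip_width: 0.998
grip_force: 0.0
```

carry_out([
  {"translation":[0.053,0,-0.001],"rot":[0,-0.128,0.001],"hand":100},
  {"translation":[0.053,0,-0.001],"rot":[0,-0.128,0.001],"hand":100},
  {"translation":[0.053,0,-0.001],"rot":[0,-0.128,0.001],"hand":100},
  {"translation":[0.053,0,-0.001],"rot":[0,-0.128,0.001],"hand":100},
  {"translation":[0.053,0,-0.001],"rot":[0,-0.128,0.001],"hand":100},
])

```text
time: 8.63
eef_pos: [0.4654, -0.1461, 0.191]
ee_rot: [-0.022, 0.794, 0.607, 0.018]
ft_force: [-0.8, -0.0, 0.1]
grip_width: 0.999
grip_force: 0.0
```

carry_out([
  {"translation":[0.049,0.001,-0.021],"rot":[0,-0.127,0.001],"hand":100},
  {"translation":[0.049,0.001,-0.021],"rot":[0,-0.127,0.001],"hand":100},
  {"translation":[0.049,0.001,-0.021],"rot":[0,-0.127,0.001],"hand":100},
  {"translation":[0.049,0.001,-0.021],"rot":[0,-0.127,0.001],"hand":100},
  {"translation":[0.049,0.001,-0.021],"rot":[0,-0.127,0.001],"hand":100},
])

```text
time: 9.05
eef_pos: [0.4715, -0.1244, 0.2011]
ee_rot: [0.097, 0.784, 0.597, -0.141]
ft_force: [-0.5, -0.6, -0.5]
grip_width: 1.003
grip_force: 0.0
```

Run:
```python
from h import *
st()
g=np.array([.4615,-.171,.028]); T=tool(74.5,110); z=T.apply([0,0,1])
plan((g-.05*z,T),(g+.019*z,T))
```

```text
time 9.05
q [ 0.3486  0.094  -0.4709  1.7864  0.3565  1.4339 -0.4703]
eef_pos [ 0.4715 -0.1244  0.2011]
ee_rot [ 0.0971  0.7836  0.5972 -0.1413]
ft_force [-0.544  -0.5996 -0.5495]
grip_width 1.0027
grip_force 0.0
call [0.028, 0.01, 0.258] [-0.005, -0.002, 0.002]
-- [ 0.4661 -0.1544  0.0749]
call [-0.0, -0.0, 0.138] [-0.0, 0.0, -0.0]
-- [ 0.4598 -0.1773  0.0101]
```

carry_out([
  {"translation":[0.028,0.01,0.08],"rot":[-0.005,-0.002,0.002],"hand":100},
  {"translation":[0.028,0.01,0.16],"rot":[-0.005,-0.002,0.002],"hand":100},
  {"translation":[0.028,0.01,0.22],"rot":[-0.005,-0.002,0.002],"hand":100},
  {"translation":[0.028,0.01,0.258],"rot":[-0.005,-0.002,0.002],"hand":100},
  {"translation":[0.028,0.01,0.258],"rot":[-0.005,-0.002,0.002],"hand":100},
])

```text
time: 9.47
eef_pos: [0.463, -0.1599, 0.0731]
ee_rot: [0.104, 0.787, 0.592, -0.14]
ft_force: [-1.1, -0.0, 0.4]
grip_width: 1.0
grip_force: 0.0
```

Run:
```python
from h import *
snap('side','x.png'); st()
g=np.array([.4615,-.171,.028]); T=tool(74.5,110); z=T.apply([0,0,1])
plan((g+.019*z,T))
```

```text
time 9.5167
q [ 0.3668  0.1918 -0.4432  1.9586  0.4479  1.1744 -0.5645]
eef_pos [ 0.4652 -0.1587  0.0757]
ee_rot [ 0.1058  0.7867  0.5921 -0.1389]
ft_force [-0.2744 -0.0935  1.4644]
grip_width 0.9989
grip_force 0.0
call [0.009, -0.0, 0.136] [-0.0, 0.001, -0.003]
-- [ 0.46   -0.1771  0.0103]
```

carry_out([
  {"translation":[0.009,0,0.05],"rot":[0,0,0],"hand":100},
  {"translation":[0.009,0,0.1],"rot":[0,0,0],"hand":100},
  {"translation":[0.009,0,0.135],"rot":[0,0,0],"hand":100},
  {"translation":[0.009,0,0.135],"rot":[0,0,0],"hand":100},
  {"translation":[0.009,0,0.135],"rot":[0,0,0],"hand":40},
])

```text
time: 9.93
eef_pos: [0.4642, -0.1748, 0.014]
ee_rot: [0.109, 0.786, 0.593, -0.137]
ft_force: [-0.6, 0.4, 0.3]
grip_width: 0.974
grip_force: 0.0
```

carry_out([
  {"translation":[0,0,0],"rot":[0,0,0],"hand":40},
  {"translation":[0,0,0],"rot":[0,0,0],"hand":40},
  {"translation":[0,0,0],"rot":[0,0,0],"hand":40},
  {"translation":[0,0,0],"rot":[0,0,0],"hand":40},
  {"translation":[0,0,0],"rot":[0,0,0],"hand":40},
], newtons=40)

```text
time: 10.35
eef_pos: [0.4648, -0.1737, 0.0139]
ee_rot: [0.11, 0.785, 0.595, -0.136]
ft_force: [-2.6, 0.3, 0.9]
grip_width: 0.63
grip_force: 1.4
```

carry_out([
  {"translation":[0,0,0],"rot":[0,0,0],"hand":40},
  {"translation":[0,0,0],"rot":[0,0,0],"hand":40},
  {"translation":[0,0,0],"rot":[0,0,0],"hand":40},
  {"translation":[0,0,0],"rot":[0,0,0],"hand":40},
  {"translation":[0,0,0],"rot":[0,0,0],"hand":40},
])

```text
time: 10.77
eef_pos: [0.4644, -0.1737, 0.0135]
ee_rot: [0.11, 0.785, 0.594, -0.137]
ft_force: [-2.2, 2.2, 5.4]
grip_width: 0.532
grip_force: 40.0
```

Run:
```python
from h import *
st()
p,R=pose(); np.savez('grasp.npz',p=p,R=R.as_matrix())
plan((p+[0,0,.2],R),([.48,-.05,.26],tool(80,80)),([.48,.05,.26],tool(88,50)),([.495,.19,.24],tool(92.3,20)))
```

```text
time 10.7667
q [ 0.368   0.2708 -0.4226  2.0172  0.5213  1.0487 -0.6244]
eef_pos [ 0.4644 -0.1737  0.0135]
ee_rot [ 0.1096  0.7848  0.5945 -0.1366]
ft_force [-2.1602  2.2179  5.3733]
grip_width 0.5319
grip_force 39.9871
call [-0.069, 0.002, -0.188] [0.0, 0.0, 0.0]
call [-0.069, 0.002, -0.187] [0.0, 0.0, 0.0]
-- [ 0.4644 -0.1738  0.2133]
call [0.1, -0.018, -0.087] [0.0, 0.084, -0.016]
call [0.119, -0.012, -0.057] [0.0, 0.084, -0.016]
-- [ 0.4801 -0.0501  0.2599]
call [0.097, -0.017, 0.017] [0.01, 0.083, -0.02]
call [0.09, -0.011, 0.042] [0.009, 0.083, -0.02]
-- [0.4799 0.0498 0.2601]
call [0.19, 0.02, 0.212] [0.02, 0.167, -0.014]
-- [0.495  0.1903 0.24  ]
```

carry_out([
  {"translation":[-0.069,0.002,-0.188],"rot":[0,0,0],"hand":40},
  {"translation":[-0.069,0.002,-0.188],"rot":[0,0,0],"hand":40},
  {"translation":[-0.069,0.002,-0.188],"rot":[0,0,0],"hand":40},
  {"translation":[-0.069,0.002,-0.188],"rot":[0,0,0],"hand":40},
  {"translation":[-0.069,0.002,-0.188],"rot":[0,0,0],"hand":40},
])

```text
time: 11.18
eef_pos: [0.465, -0.1739, 0.1138]
ee_rot: [0.11, 0.785, 0.594, -0.136]
ft_force: [-0.8, 0.5, -2.3]
grip_width: 0.535
grip_force: 40.0
```

carry_out([
  {"translation":[-0.069,0.002,-0.187],"rot":[0,0,0],"hand":40},
  {"translation":[-0.069,0.002,-0.187],"rot":[0,0,0],"hand":40},
  {"translation":[-0.069,0.002,-0.187],"rot":[0,0,0],"hand":40},
  {"translation":[-0.069,0.002,-0.187],"rot":[0,0,0],"hand":40},
  {"translation":[-0.069,0.002,-0.187],"rot":[0,0,0],"hand":40},
])

```text
time: 11.6
eef_pos: [0.4642, -0.174, 0.2118]
ee_rot: [0.109, 0.785, 0.594, -0.137]
ft_force: [-0.0, -0.2, -3.2]
grip_width: 0.54
grip_force: 40.0
```

carry_out([
  {"translation":[0.1,-0.018,-0.087],"rot":[0,0.084,-0.016],"hand":40},
  {"translation":[0.1,-0.018,-0.087],"rot":[0,0.084,-0.016],"hand":40},
  {"translation":[0.1,-0.018,-0.087],"rot":[0,0.084,-0.016],"hand":40},
  {"translation":[0.1,-0.018,-0.087],"rot":[0,0.084,-0.016],"hand":40},
  {"translation":[0.1,-0.018,-0.087],"rot":[0,0.084,-0.016],"hand":40},
])

```text
time: 12.02
eef_pos: [0.4706, -0.1135, 0.2341]
ee_rot: [0.027, 0.781, 0.622, -0.038]
ft_force: [-0.6, 0.7, -1.7]
grip_width: 0.537
grip_force: 40.0
```

carry_out([
  {"translation":[0.119,-0.012,-0.057],"rot":[0,0.084,-0.016],"hand":40},
  {"translation":[0.119,-0.012,-0.057],"rot":[0,0.084,-0.016],"hand":40},
  {"translation":[0.119,-0.012,-0.057],"rot":[0,0.084,-0.016],"hand":40},
  {"translation":[0.119,-0.012,-0.057],"rot":[0,0.084,-0.016],"hand":40},
  {"translation":[0.119,-0.012,-0.057],"rot":[0,0.084,-0.016],"hand":40},
])

```text
time: 12.43
eef_pos: [0.4789, -0.0517, 0.2576]
ee_rot: [-0.056, 0.764, 0.64, 0.065]
ft_force: [0.1, -0.2, -1.2]
grip_width: 0.535
grip_force: 40.0
```

carry_out([
  {"translation":[0.097,-0.017,0.017],"rot":[0.01,0.083,-0.02],"hand":40},
  {"translation":[0.097,-0.017,0.017],"rot":[0.01,0.083,-0.02],"hand":40},
  {"translation":[0.097,-0.017,0.017],"rot":[0.01,0.083,-0.02],"hand":40},
  {"translation":[0.097,-0.017,0.017],"rot":[0.01,0.083,-0.02],"hand":40},
  {"translation":[0.097,-0.017,0.017],"rot":[0.01,0.083,-0.02],"hand":40},
])

```text
time: 12.85
eef_pos: [0.4797, -0.001, 0.2588]
ee_rot: [-0.148, 0.727, 0.652, 0.155]
ft_force: [0.8, 0.9, -1.9]
grip_width: 0.537
grip_force: 40.0
```

Run:
```python
from h import *
st()
R=np.load('grasp.npz')['R']; z=R[:,2]; y=R[:,1]
print('heading of jar floor',np.degrees(np.arctan2(y[0],-y[1])),'y tilt',np.degrees(np.arcsin(y[2])),'pitch',180-np.degrees(np.arcsin(-z[2])))
plan(([.48,.06,.26],tool(86,50)),([.495,.18,.24],tool(92.3,17)))
```

```text
time 12.85
q [ 0.5639  0.0207 -0.306   1.7648 -0.4222  1.4507  0.2206]
eef_pos [ 0.4797 -0.001   0.2588]
ee_rot [-0.1481  0.727   0.6522  0.1554]
ft_force [ 0.814   0.8603 -1.9003]
grip_width 0.5366
grip_force 39.9734
heading of jar floor 74.38420837754933 y tilt 0.5506441232028533 pitch 110.1713074393718
call [0.111, -0.012, 0.049] [0.003, 0.084, -0.012]
-- [0.4802 0.0599 0.2598]
call [0.08, 0.007, 0.093] [0.015, 0.092, -0.01]
call [0.05, 0.013, 0.111] [0.014, 0.092, -0.01]
-- [0.495 0.18  0.24 ]
```

```bash
cat >> h.py <<'E'
_g=np.load('grasp.npz') if __import__('os').path.exists('grasp.npz') else None
def place(x,y,zmouth,head=92.3):
    """TCP goal so that the inverted jar's mouth centre is at x,y,zmouth"""
    R0=Ro.from_matrix(_g['R']); off=R0.inv().apply(np.array([.4615,-.171,.024])-_g['p'])
    T=tool(head,20.2); return np.array([x,y,zmouth+.031])-T.apply(off),T
E
python3 - <<'E'
from h import *
plan(([.48,.06,.26],tool(86,50)),place(.497,.222,.15))
E
```

```text
call [0.111, -0.012, 0.049] [0.003, 0.084, -0.012]
-- [0.4802 0.0599 0.2598]
call [0.081, 0.008, 0.173] [0.014, 0.083, -0.01]
call [0.034, 0.018, 0.188] [0.015, 0.083, -0.01]
-- [0.5001 0.2325 0.1792]
```

carry_out([
  {"translation":[0.111,-0.012,0.049],"rot":[0.003,0.084,-0.012],"hand":40},
  {"translation":[0.111,-0.012,0.049],"rot":[0.003,0.084,-0.012],"hand":40},
  {"translation":[0.111,-0.012,0.049],"rot":[0.003,0.084,-0.012],"hand":40},
  {"translation":[0.111,-0.012,0.049],"rot":[0.003,0.084,-0.012],"hand":40},
  {"translation":[0.111,-0.012,0.049],"rot":[0.003,0.084,-0.012],"hand":40},
])

```text
time: 13.27
eef_pos: [0.4806, 0.0598, 0.261]
ee_rot: [-0.232, 0.687, 0.642, 0.25]
ft_force: [-0.5, 0.7, -0.8]
grip_width: 0.54
grip_force: 40.0
```

carry_out([
  {"translation":[0.081,0.008,0.173],"rot":[0.014,0.083,-0.01],"hand":40},
  {"translation":[0.081,0.008,0.173],"rot":[0.014,0.083,-0.01],"hand":40},
  {"translation":[0.081,0.008,0.173],"rot":[0.014,0.083,-0.01],"hand":40},
  {"translation":[0.081,0.008,0.173],"rot":[0.014,0.083,-0.01],"hand":40},
  {"translation":[0.081,0.008,0.173],"rot":[0.014,0.083,-0.01],"hand":40},
])

```text
time: 13.68
eef_pos: [0.4907, 0.1467, 0.2218]
ee_rot: [-0.325, 0.632, 0.623, 0.327]
ft_force: [1.1, -0.3, -2.1]
grip_width: 0.537
grip_force: 40.0
```

carry_out([
  {"translation":[0.034,0.018,0.188],"rot":[0.015,0.083,-0.01],"hand":40},
  {"translation":[0.034,0.018,0.188],"rot":[0.015,0.083,-0.01],"hand":40},
  {"translation":[0.034,0.018,0.188],"rot":[0.015,0.083,-0.01],"hand":40},
  {"translation":[0.034,0.018,0.188],"rot":[0.015,0.083,-0.01],"hand":40},
  {"translation":[0.034,0.018,0.188],"rot":[0.015,0.083,-0.01],"hand":40},
])

```text
time: 14.1
eef_pos: [0.5016, 0.2327, 0.1826]
ee_rot: [-0.412, 0.566, 0.593, 0.398]
ft_force: [0.7, -0.0, -0.7]
grip_width: 0.536
grip_force: 40.0
```

Run:
```python
from h import *
ims=[]
for n,(a,b,c,e) in(('top',(120,150,260,290)),('side',(160,170,300,350))):
    d=snap(n); P=cloud(d); rgb=d['pixels'].astype(int)
    m=(rgb[...,2]>rgb[...,0]+40)&(rgb[...,2]>60)&(P[...,2]>.1)&(P[...,2]<.24)
    q=P[m]; t=q[q[:,2]>np.percentile(q[:,2],80)-.006]; print(n,len(q),q[:,2].min(),'floor face',t.mean(0),cv2.minAreaRect(t[:,:2].astype(np.float32)*1000))
    ims.append(cv2.resize(cv2.cvtColor(d['pixels'][b:e,a:c],cv2.COLOR_RGB2BGR),(400,400*(e-b)//(c-a)))[:400])
cv2.imwrite('pics/c5.png',np.hstack(ims)); st()
plan(place(.497,.222,.10))
```

```text
top 548 0.10113243455703466 floor face [0.50276599 0.22186787 0.21408374] ((502.8880615234375, 222.672607421875), (49.12324905395508, 48.78639221191406), 2.882289171218872)
side 1084 0.10030635051176899 floor face [0.50057101 0.22371047 0.21415073] ((502.75665283203125, 219.5819549560547), (52.09023666381836, 56.39639663696289), 4.043281078338623)
time 14.2
q [ 0.5395  0.4477 -0.3999  1.9627 -1.0495  1.3483  0.7772]
eef_pos [0.5024 0.2319 0.1836]
ee_rot [-0.4105  0.5664  0.5932  0.3984]
ft_force [-0.0993 -0.4503 -0.376 ]
grip_width 0.5386
grip_force 39.9733
call [-0.102, -0.006, 0.039] [0.001, 0.0, 0.002]
-- [0.4998 0.2325 0.129 ]
```

View pics/c5.png

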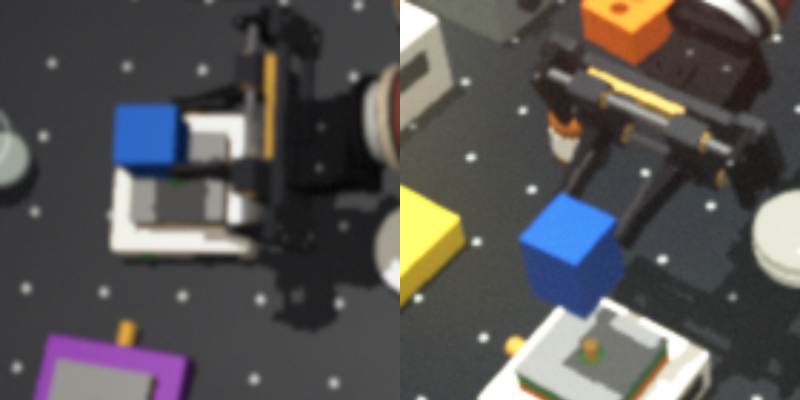

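The inverted jar is level and mouth-down over the station. In the left crop its blue floor face is at about (145,135), and in the side crop the nozzle at (590,345) lies below it. Its floor face measures (0.503, 0.222, 0.214), so the mouth is at about 0.152. I correct about 6 mm in x and descend.

Run:
```python
from h import *
plan(place(.4925,.2235,.108),place(.4925,.2235,.078))
```

```text
call [-0.085, -0.014, 0.037] [0.001, 0.0, 0.002]
-- [0.4957 0.2343 0.1373]
call [-0.057, -0.0, 0.021] [-0.0, 0.0, 0.0]
-- [0.4957 0.2343 0.1069]
```

carry_out([
  {"translation":[-0.03,-0.014,0.013],"rot":[0.001,0,0.002],"hand":40},
  {"translation":[-0.06,-0.014,0.026],"rot":[0.001,0,0.002],"hand":40},
  {"translation":[-0.085,-0.014,0.037],"rot":[0.001,0,0.002],"hand":40},
  {"translation":[-0.085,-0.014,0.037],"rot":[0.001,0,0.002],"hand":40},
  {"translation":[-0.085,-0.014,0.037],"rot":[0.001,0,0.002],"hand":40},
])

```text
time: 14.62
eef_pos: [0.4943, 0.2355, 0.1361]
ee_rot: [-0.415, 0.568, 0.591, 0.396]
ft_force: [0.3, -0.9, -1.3]
grip_width: 0.537
grip_force: 40.0
```

```bash
cat >> h.py <<'E'
def look(lo=.1):
    for n in('top','side'):
        d=snap(n); P=cloud(d); rgb=d['pixels'].astype(int)
        m=(rgb[...,2]>rgb[...,0]+40)&(rgb[...,2]>60)&(P[...,2]>lo)&(P[...,2]<.24)&(abs(P[...,0]-.5)<.06)&(abs(P[...,1]-.22)<.06)
        q=P[m]; t=q[q[:,2]>np.percentile(q[:,2],80)-.006]; r=cv2.minAreaRect(t[:,:2].astype(np.float32)*1000)
        A=np.c_[t[:,:2]-t[:,:2].mean(0),np.ones(len(t))]; print(n,'floor face',np.round(r[0],1),round(r[2],1),'z',t[:,2].mean().round(4),'slope deg',np.degrees(np.linalg.lstsq(A,t[:,2],rcond=None)[0][:2]).round(1))
    return d
E
python3 - <<'E'
from h import *
look(); st(); plan(place(.4925,.2235,.078))
E
```

```text
top floor face [495.5 225.1] 3.6 z 0.1676 slope deg [-0.5 -0.5]
side floor face [496.4 224. ] 1.9 z 0.1669 slope deg [ 0.  -0.5]
time 14.7167
q [ 0.5311  0.5244 -0.3945  1.9895 -1.0457  1.2945  0.8501]
eef_pos [0.4945 0.2358 0.1364]
ee_rot [-0.4149  0.5673  0.5908  0.3962]
ft_force [-0.2197 -0.6124 -0.6896]
grip_width 0.5399
grip_force 39.973
call [-0.056, 0.002, 0.017] [-0.001, -0.001, -0.001]
-- [0.4954 0.2343 0.1072]
```

carry_out([
  {"translation":[-0.015,0,0.0055],"rot":[0,0,0],"hand":40},
  {"translation":[-0.03,0,0.011],"rot":[0,0,0],"hand":40},
  {"translation":[-0.043,0,0.016],"rot":[0,0,0],"hand":40},
  {"translation":[-0.052,0,0.019],"rot":[0,0,0],"hand":40},
  {"translation":[-0.052,0,0.019],"rot":[0,0,0],"hand":40},
], newtons=50)

```text
time: 15.13
eef_pos: [0.4929, 0.2363, 0.1062]
ee_rot: [-0.417, 0.568, 0.59, 0.395]
ft_force: [0.7, 0.6, -2.3]
grip_width: 0.537
grip_force: 50.0
```

carry_out([
  {"translation":[-0.003,0,0.001],"rot":[0,0,0],"hand":40},
  {"translation":[-0.006,0,0.002],"rot":[0,0,0],"hand":40},
  {"translation":[-0.009,0,0.003],"rot":[0,0,0],"hand":40},
  {"translation":[-0.011,0,0.004],"rot":[0,0,0],"hand":40},
  {"translation":[-0.011,0,0.004],"rot":[0,0,0],"hand":40},
])

```text
time: 15.55
eef_pos: [0.4936, 0.2363, 0.1021]
ee_rot: [-0.416, 0.567, 0.59, 0.396]
ft_force: [-0.8, -3.0, 4.7]
grip_width: 0.531
grip_force: 50.0
```

Run:
```python
from h import *
look(); st()
```

```text
top floor face [494.2 225.3] 2.4 z 0.1338 slope deg [-1.4 -0.4]
side floor face [494.6 226.1] 2.2 z 0.133 slope deg [-0.6 -0.7]
time 15.65
q [ 0.5246  0.5896 -0.3875  1.9921 -1.041   1.2575  0.9028]
eef_pos [0.4936 0.2363 0.1021]
ee_rot [-0.4159  0.5672  0.5903  0.3959]
ft_force [-1.7464 -1.7492  4.8969]
grip_width 0.5298
grip_force 49.9509
```

carry_out([
  {"translation":[-0.003,0,0.001],"rot":[0,0,0],"hand":40},
  {"translation":[-0.006,0,0.002],"rot":[0,0,0],"hand":40},
  {"translation":[-0.009,0,0.003],"rot":[0,0,0],"hand":40},
  {"translation":[-0.013,0,0.0048],"rot":[0,0,0],"hand":40},
  {"translation":[-0.013,0,0.0048],"rot":[0,0,0],"hand":40},
])

```text
time: 16.07
eef_pos: [0.4935, 0.2364, 0.0949]
ee_rot: [-0.416, 0.567, 0.59, 0.396]
ft_force: [-1.5, -3.8, 7.8]
grip_width: 0.534
grip_force: 49.9
```

```bash
cat >> h.py <<'E'
def plate(d):
    """platform plate height: grey points inside the plate outline, side view"""
    P=cloud(d); rgb=d['pixels'].astype(int); c,s=np.cos(np.radians(2.3)),np.sin(np.radians(2.3))
    X=P[...,:2]-[.4965,.2243]; a=X@[c,s]; b=X@[-s,c]; r=np.maximum(abs(a),abs(b))
    m=(r<.039)&(r>.028)&(P[...,2]>.045)&(P[...,2]<.078)&(np.ptp(rgb,axis=2)<25)
    print('plate z',m.sum(),np.median(P[m][:,2]).round(4),P[m][:,2].std().round(4))
E
python3 - <<'E'
from h import *
plate(np.load('pics/side1.npz')); d=look(); plate(d); st()
E
```

```text
plate z 527 0.0732 0.0015
top floor face [494.9 225.7] 3.2 z 0.1268 slope deg [-1.3  0.1]
side floor face [493.8 226.7] 2.7 z 0.1263 slope deg [-0.5 -0.3]
plate z 326 0.0639 0.0015
time 16.1667
q [ 0.5233  0.6032 -0.3858  1.9918 -1.0403  1.2503  0.9136]
eef_pos [0.4935 0.2364 0.0951]
ee_rot [-0.416   0.5672  0.5903  0.396 ]
ft_force [-1.858  -3.4355  7.1696]
grip_width 0.532
grip_force 49.9399
```

carry_out([
  {"translation":[-0.002,0,0.0007],"rot":[0,0,0],"hand":40},
  {"translation":[-0.004,0,0.0014],"rot":[0,0,0],"hand":40},
  {"translation":[-0.0058,0,0.002],"rot":[0,0,0],"hand":40},
  {"translation":[-0.0058,0,0.002],"rot":[0,0,0],"hand":40},
  {"translation":[-0.0058,0,0.002],"rot":[0,0,0],"hand":40},
])

```text
time: 16.58
eef_pos: [0.4935, 0.2364, 0.0923]
ee_rot: [-0.416, 0.567, 0.59, 0.396]
ft_force: [-1.7, -4.9, 8.4]
grip_width: 0.531
grip_force: 49.9
```

carry_out([
  {"translation":[0,0,0],"rot":[0,0,0],"hand":40},
  {"translation":[0,0,0],"rot":[0,0,0],"hand":40},
  {"translation":[0,0,0],"rot":[0,0,0],"hand":40},
  {"translation":[0,0,0],"rot":[0,0,0],"hand":40},
  {"translation":[0,0,0],"rot":[0,0,0],"hand":40},
])

```text
time: 17.0
eef_pos: [0.4935, 0.2364, 0.0924]
ee_rot: [-0.416, 0.567, 0.59, 0.396]
ft_force: [-1.9, -4.0, 8.5]
grip_width: 0.533
grip_force: 49.9
```

Run:
```python
from h import *
d=look(); plate(d); plate(snap('side')); st()
cv2.imwrite('pics/c6.png',cv2.resize(cv2.cvtColor(d['pixels'][210:360,150:350],cv2.COLOR_RGB2BGR),(800,600),interpolation=cv2.INTER_CUBIC))
```

```text
top floor face [494.  225.4] 2.4 z 0.1242 slope deg [-0.3  0.8]
side floor face [493.4 227. ] 3.4 z 0.1234 slope deg [-0.2 -0.7]
plate z 334 0.0612 0.0015
plate z 339 0.0615 0.0016
time 17.15
q [ 0.5228  0.6089 -0.3851  1.9915 -1.04    1.2476  0.9182]
eef_pos [0.4935 0.2364 0.0923]
ee_rot [-0.4161  0.567   0.5903  0.3962]
ft_force [-2.1445 -4.5552  9.2699]
grip_width 0.5305
grip_force 49.9367
```

View pics/c6.png

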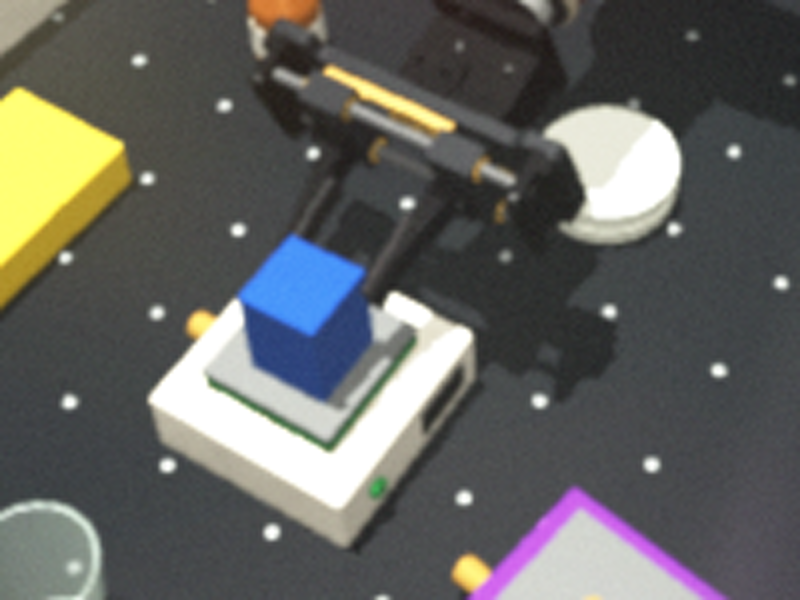

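The crop shows the jar mouth-down and centred on the platform. At (330,440) only the green band shows and the orange band is out of sight. The plate is 11.9 mm below rest, so I am handing in.

```bash
python3 -c "
from workcell import robot
print(robot.hand_in())"
```

```text
the job is handed in; nothing more can be done
None
```

The job is handed in (no verdict came back): the blue jar is mouth-down over the nozzle, and the robot is still holding it with the platform pressed about 12 mm (orange band hidden, green band showing), at 17 s on the clock.

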